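# Overhang the printing block on the drying platform

### The arm

A 6-joint arm with a two-finger parallel gripper is mounted at the origin on the work surface. World frame = base frame: x ahead of the robot, y to its left, z up, the work surface at z = 0. Lengths are in m, angles in rad, forces in N, time in s.
With the tool pointing down it reaches from about 0.3 to 0.775 m from the base axis. Payload 14.6 kg.
Tool frame: the origin (TCP) lies at the very end of the fingers, on their centre line; the grasp point (between the pads) lies 19 mm behind it (ctrl.grasp_offset is the distance from the TCP to the grasp point, in m); z points along the fingers, y is the line along which they close (so a half turn about z gives the same grasp; the last joint's range is limited). The gripper opens to 94 mm and grips with 3 to 60 N. Pads are 16 mm wide; open, the fingers measure 119 mm over their backs; the gripper's body (75 mm by 177 mm) begins 78 mm behind the grasp point.
Start: joints at [1.218, 0.3, 1.521, -0, 1.321, -0.067], TCP at [0.155, 0.528, 0.182] pointing down, gripper open.
Joint ranges: [-3.03, 3.03], [-0.79, 2.21], [0.23, 2.52], [-1.04, 4.18], [0, 3.07], [-2.55, 2.55]. Speed limits (rad/s): [2.22, 2.22, 2.57, 3.14, 3.14, 3.14].

### API

Orientations are given as [roll, pitch, yaw] about the fixed x, y, z axes, in that order (R = Rz(yaw) Ry(pitch) Rx(roll)).
In Python, from station import ctrl gives the robot as it stands.
- The arm moves only by the tool step_arm, never from a script. Its argument "plan" is a list that holds one entry, the list of rows, each a list of 6 numbers: the shift along the tool's x, y, z in units of 30 mm (1.0 is 30 mm), then the turn, a rotation vector about the tool's x, y, z in units of 6 degrees (1.0 is 6 degrees). In form: [[[dx, dy, dz, wx, wy, wz], ...]]. A call has 1 to 8 rows; each row is the pose to reach, as a shift and turn from the pose commanded when the call began, along the tool's axes at that moment; what a row does not reach only later rows make up. A row lasts 1/12 s, in which the tool goes at most 41.7 mm and 7.16 degrees, less where a joint would pass 70% of its speed; a pose out of reach is approached as far as the arm can. A call with a gripper value outside its range is refused whole. "grip" is the opening, from 0 (shut) to 1 (fully open), set as the call begins (left out, the last holds). The fingers move at their own pace and stop on an object; "squeeze" is the grip in N (left out, the last holds). Time passes only in rows, so rows that repeat a pose let the fingers close. It gives the time, the measured TCP pose, the force, the opening and the grip force at its end, in the units of the state.
- ctrl.get_obs(): the state, without advancing time (a new reading comes with each control period).
- ctrl.camera(name): name is "side" or "top" or "wrist"; returns the picture (400x640x3 uint8, red, green, blue); there is no depth.
- ctrl.camera_model(name): a dict with "intrinsics" (3x3 intrinsics, pixels), "k1" (the pictures are not rectified: a ray, as slopes to the right and down, at radius r is drawn at 1 + k1 r^2 times it, then the intrinsics apply), "R" (3x3) and "t" (3): a world point X has camera coordinates R X + t; the wrist camera has in their place "tool_from_camera" (4x4, takes a point from camera to tool coordinates, whose origin is the TCP and whose axes are the flange's). Camera axes: x right, y down, z forward; pixel columns grow to the right and rows downward; lengths in m; the calibration is good to about 2 mm. A picture is of the moment at which its call begins: read the wrist's pose just before it. camera_model takes no time and is no camera call.
- ctrl.hand_in(): hands the job in; it is judged then, once.
Trained networks look in the newest picture that a camera, given by its name, has taken for a name from the list of things; names that differ only in an ending like _2 or _b are one class to them, and where a whole thing is asked for, a point or a joint stands for the part that bears it (a point fixed in the world has none). Each returns a list of dicts, best first, with "confidence" (0 to 1); they miss things now and then, are a little off and sometimes report something else, mostly with a low value. They report only what shows in the picture. A call takes as long as a camera call. They do not tell look-alikes from the thing itself.
- ctrl.masks_of(query, camera): "pixels" (400x640 bool, what is visible of it) and "at" ([column, row] in pixels, amid what is visible of it).
- ctrl.place_of(query, camera): "at" ([column, row] in pixels: a listed point, or the origin of a listed thing).
The state is a dict: "time_s": time; "qpos": joint angles; "joint_vel": joint speeds; "tau": joint torques, N m; "ee_pos": TCP position; "eef_rot": TCP orientation; "force": force on the tool from outside, world axes, zero at the start; "moment": the same for the moment, N m; "grip_width": finger opening in m; "grip_force": force on a finger pad.
Only numpy, scipy, OpenCV 4.12 (cv2) and the standard library are available. Lean on these libraries where they do the work, as an engineer would, in place of code of your own. Each camera call takes 0.05 s, during which the arm holds its last target. There are 200 camera calls.

### The job

Push the large printing block flat across the white platform, towards the robot, until the dark line drawn right across the block lies directly over the platform's near edge and along it, so that the part in front of the line overhangs and can be taken from below later. Only push it with the fingertips: never lift, tip or carry it. Leave the small block and everything else where it stands, and finish with the hand clear.

Things in the scene. Friction and masses are not known exactly. Their poses are not given: they have to be found in the camera images.
- platform: fixed low platform with a white top, 320 mm deep (its x) by 460 mm wide (its y), its flat top 50 mm above the table; its back strip carries a beaker and a jar. Origin: centre of its underside, on the table; its x points from the near edge (facing the robot) to the far edge, z up. It stands turned by up to 0.2 rad
- platform_edge (a point): middle of the near top edge of the platform, the edge facing the robot, 160 mm from the platform's centre; axes as the platform's
- block: large pale wooden printing block, 120 mm deep (its x) by 140 mm wide (its y), 6 mm thick, 70 to 140 g, lying loose and flat on the platform, on either the left or the right half of it. A feather is printed on its far part. Origin: centre of its underside; its x points away from the robot, z up. It starts turned by up to 0.25 rad from the platform and wholly on it
- block_line (a point): middle of the dark straight line (4 mm wide) that runs right across the top face of the large block along its y, 40 mm behind its front edge (so 20 mm in front of the block's centre, 80 mm from its rear edge); axes as the block's
- small_block: small square block of the same wood, 90 x 90 x 6 mm, with a star printed on it, lying flat on the platform beside the large one (either side); origin: centre of its underside. Not to be moved
- beaker: open clear beaker, 58 mm across, 70 mm tall, standing at the back of the platform; origin: centre of its underside. Not to be moved
- jar: amber jar with a black cap, 52 mm across, 62 mm tall, standing at the back of the platform; origin: centre of its underside. Not to be moved
- cylinder: clear measuring cylinder, 72 mm foot, 214 mm tall, on the table to the left; origin: centre of its underside. Not to be moved
- bottle: white bottle with a blue cap, 72 mm across, 190 mm tall, on the table to the left; origin: centre of its underside. Not to be moved
- roller: ink roller lying on the table to the right: black rubber drum 36 mm thick and 90 mm wide, wooden handle pointing roughly to the robot, 36 mm high at most; origin: on the table under the middle of the drum. Not to be moved
- brush: brush 200 mm long, 20 mm high, lying on the table in front and to the left of the platform; origin: on the table under its middle. Not to be moved
Not all that is in view belongs to the job. Leave any green or orange look-alike of the block alone.

How it is judged:
At the end, for the whole second after the job is handed in: The middle of the block's line is within 6 mm of the platform's near edge (40 mm overhang), the line is within 0.1 rad of parallel to the edge, the block lies flat and still on the platform, and no bystander is more than 12 mm from where it stood (x of block_line in the frame of platform_edge between -0.006 and 0.006 m and angle between the x axis of block and the x axis of platform, either way round below 0.1 rad and z of block in the frame of platform_edge between -0.004 and 0.004 m and angle between block's own z axis and vertical below 0.05 rad and linear speed of block below 0.01 m/s and distance of each of small_block, beaker, jar, cylinder, bottle, roller, brush from where it was at the start of the episode below 0.012 m); the robot touches nothing.
It fails at once if the large block is lifted more than 10 mm off the platform (z of block in the frame of platform_edge above 0.01 m).
It fails at once if the large block falls off the platform (z of block in the frame of platform_edge below -0.015 m).
It fails at once if the large block is tipped by more than 0.2 rad (angle between block's own z axis and vertical above 0.2 rad).
It fails at once if the small block or another bystander is moved more than 12 mm (distance of any of small_block, beaker, jar, cylinder, bottle, roller, brush from where it was at the start of the episode above 0.012 m).
It also fails if it takes over 42 s, if anything falls off the work surface, if the arm or the gripper's body presses on something with over 40 N, if the wrist force passes 120 N, or if a joint passes its speed limit or range.

## Working session

There is one attempt and no reset: what is moved stays moved. The work goes in short steps, Python scripts to look and compute and a tool call to move; the robot and the scene stay as the last step left them, time stands still between calls to the robot, and variables do not carry over. Pictures are saved under pics/ and viewed, at most 10 in all, crops included, and the job is handed in when it is done.

Besides the shell and the picture viewer there is one more tool, called after "Emit:" as name(argument=value, ...), one argument or row to a line, values as JSON. step_arm: Moves the arm, as the interface text tells. Its arguments: {"type":"object","properties":{"plan":{"type":"array","items":{"type":"array","items":{"type":"array","items":{"type":"number"}}}},"grip":{"type":"number"},"squeeze":{"type":"number"}},"required":["plan"]}

```bash
ls; mkdir -p pics; python3 - <<'E'
from station import ctrl
import cv2,numpy as np
o=ctrl.get_obs();print(o['ee_pos'],o['eef_rot'],o['time_s'],o['grip_width'])
for c in ['top','side']:
    cv2.imwrite(f'pics/{c}0.png',ctrl.camera(c)[:,:,::-1])
    m=ctrl.camera_model(c);print(c,{k:np.round(v,3).tolist() for k,v in m.items()})
    for q in ['platform','platform_edge','block','block_line','small_block']:
        print(q,[(np.round(d['at']).tolist(),round(d['confidence'],2)) for d in ctrl.place_of(q,c)][:4])
E
```

```text
pics
[0.1549624  0.52741381 0.18108143] [-3.14041985e+00 -8.49923737e-05  2.85579445e+00] 0.0 0.09434836760568574
top {'intrinsics': [[389.781, 0.0, 318.297], [0.0, 389.781, 197.083], [0.0, 0.0, 1.0]], 'k1': 0.008, 'R': [[-0.007, -1.0, 0.02], [-0.986, 0.003, -0.166], [0.166, -0.021, -0.986]], 't': [-0.065, 0.527, 1.471]}
platform [([303.0, 180.0], 0.77)]
platform_edge [([299.0, 216.0], 0.97), ([324.0, 147.0], 0.68), ([323.0, 192.0], 0.55), ([326.0, 195.0], 0.35)]
block [([456.0, 227.0], 0.86), ([327.0, 191.0], 0.82), ([354.0, 256.0], 0.78)]
block_line [([328.0, 194.0], 0.97), ([355.0, 256.0], 0.76), ([456.0, 226.0], 0.59)]
small_block [([274.0, 189.0], 0.69)]
side {'intrinsics': [[495.34, 0.0, 320.761], [0.0, 495.34, 206.698], [0.0, 0.0, 1.0]], 'k1': 0.024, 'R': [[0.825, -0.565, 0.012], [-0.321, -0.485, -0.813], [0.466, 0.667, -0.582]], 't': [-0.474, 0.208, 1.682]}
platform [([326.0, 212.0], 0.87)]
platform_edge [([292.0, 214.0], 0.93), ([279.0, 160.0], 0.51)]
block [([331.0, 214.0], 0.93), ([286.0, 267.0], 0.77), ([385.0, 342.0], 0.6)]
block_line [([288.0, 270.0], 0.94), ([392.0, 331.0], 0.83)]
small_block [([305.0, 188.0], 0.53)]
```

```bash
python3 - <<'E'
import cv2
a=cv2.imread('pics/top0.png');cv2.imwrite('pics/top0c.png',cv2.resize(a[110:290,210:490],(784,504),interpolation=cv2.INTER_CUBIC))
E
```

```text
(no output)
```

View pics/top0c.png

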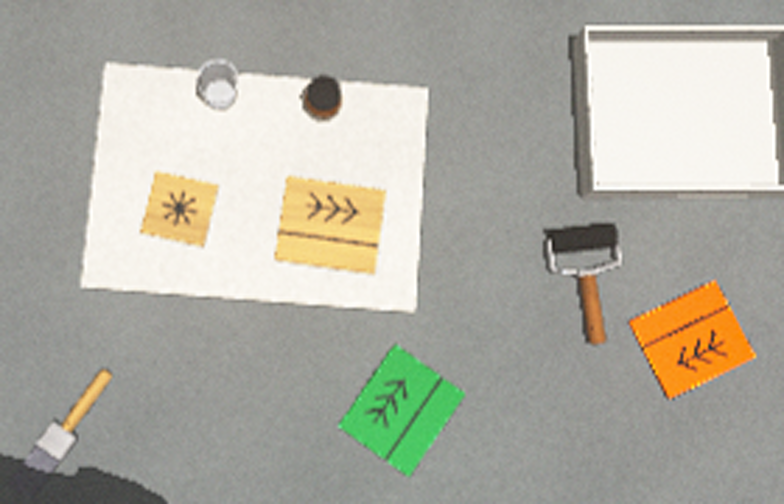

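View pics/side0.png

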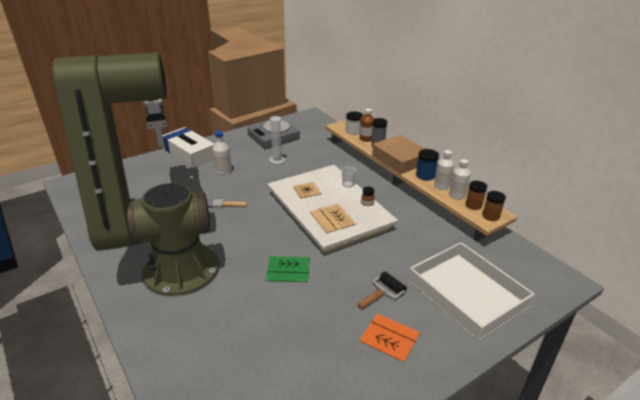

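Top view: there are three block candidates. The pale one is at (327,191), on the white platform. Green (354,256) and orange (456,227) are look-alikes on the table. The target is the pale wooden block with the feather, and the enlarged crop confirms it: dark line on the near side, star block to its left, jar behind it.

```bash
cat > h.py <<'E'
from station import ctrl
import numpy as np, cv2
from scipy.spatial.transform import Rotation as Ro
def cam(name,obs=None):
    m=ctrl.camera_model(name);K=np.array(m['intrinsics'])
    if 'R' in m: R=np.array(m['R']);t=np.array(m['t']);return K,m['k1'],R.T,-R.T@t
    T=np.eye(4);T[:3,:3]=Ro.from_euler('xyz',obs['eef_rot']).as_matrix();T[:3,3]=obs['ee_pos']
    W=T@np.array(m['tool_from_camera']);return K,m['k1'],W[:3,:3],W[:3,3]
def toworld(px,z,C):
    K,k1,R,c=C;px=np.asarray(px,float).reshape(-1,1,2)
    u=cv2.undistortPoints(px,K,np.array([k1,0,0,0,0.])).reshape(-1,2)
    d=np.c_[u,np.ones(len(u))]@R.T
    return (c+d*((z-c[2])/d[:,2])[:,None])[:,:2]
def topix(X,C):
    K,k1,R,c=C
    return cv2.projectPoints(np.asarray(X,float).reshape(-1,1,3),cv2.Rodrigues(R.T)[0],-R.T@c,K,np.array([k1,0,0,0,0.]))[0].reshape(-1,2)
def rect(mask,z,C):
    """largest blob -> min-area rectangle on plane z: centre, sizes, corners"""
    cs,_=cv2.findContours(mask.astype(np.uint8),cv2.RETR_EXTERNAL,cv2.CHAIN_APPROX_NONE)
    c=cv2.convexHull(max(cs,key=cv2.contourArea))
    r=cv2.minAreaRect((toworld(c,z,C)*1000).astype(np.float32));return r,cv2.boxPoints(r)
E
python3 - <<'E'
from h import *
im=cv2.imread('pics/top0.png');hsv=cv2.cvtColor(im,cv2.COLOR_BGR2HSV);C=cam('top')
for q in ['block','small_block','platform','jar','beaker','roller','brush','bottle','cylinder']:
    if q=='block':ctrl.camera('top')
    for d in ctrl.masks_of(q,'top')[:3]:
        r,b=rect(d['pixels'],.056 if 'block' in q else .05,C)
        print(q,round(d['confidence'],2),d['at'],np.round(r[0]),np.round(r[1]),round(r[2],1),np.round(b).tolist())
E
```

```text
block 0.93 [329.6, 189.6] [ 552. -104.] [138. 120.] 81.4 [[483.0, -164.0], [601.0, -181.0], [622.0, -45.0], [503.0, -27.0]]
block 0.82 [456.4, 229.3] [ 391. -597.] [123. 139.] 23.1 [[308.0, -557.0], [362.0, -685.0], [475.0, -637.0], [421.0, -509.0]]
block 0.78 [353.1, 259.1] [ 299. -198.] [114. 136.] 54.6 [[210.0, -205.0], [321.0, -284.0], [387.0, -191.0], [276.0, -112.0]]
small_block 0.93 [275.6, 185.8] [576. 105.] [91. 88.] 77.5 [[523.0, 70.0], [609.0, 51.0], [628.0, 140.0], [543.0, 159.0]]
small_block 0.6 [286.8, 139.2] [754.  57.] [66. 51.] 0.2 [[721.0, 82.0], [722.0, 31.0], [787.0, 31.0], [787.0, 83.0]]
platform 0.55 [299.9, 172.4] [610.  -3.] [460. 325.] 85.6 [[430.0, -220.0], [754.0, -245.0], [789.0, 213.0], [465.0, 239.0]]
jar 0.73 [324.8, 145.8] [735. -95.] [50. 66.] 71.8 [[696.0, -109.0], [759.0, -129.0], [774.0, -82.0], [711.0, -61.0]]
beaker 0.48 [286.5, 141.6] [754.  53.] [70. 52.] 0.2 [[719.0, 79.0], [719.0, 27.0], [789.0, 28.0], [789.0, 79.0]]
roller 0.78 [418.4, 198.7] [ 533. -458.] [99. 46.] 84.8 [[505.0, -505.0], [551.0, -510.0], [560.0, -411.0], [514.0, -407.0]]
brush 0.94 [226.3, 269.6] [272. 258.] [ 40. 192.] 54.8 [[182.0, 296.0], [338.0, 186.0], [362.0, 219.0], [205.0, 329.0]]
brush 0.24 [285.6, 140.9] [754.  53.] [70. 52.] 0.2 [[719.0, 79.0], [719.0, 27.0], [789.0, 28.0], [789.0, 79.0]]
bottle 0.94 [162.0, 232.5] [394. 514.] [121.  76.] 89.6 [[356.0, 453.0], [432.0, 453.0], [433.0, 574.0], [357.0, 574.0]]
bottle 0.68 [296.8, 171.3] [609.  -1.] [463. 328.] 85.4 [[427.0, -219.0], [754.0, -245.0], [791.0, 216.0], [464.0, 243.0]]
bottle 0.37 [285.3, 141.1] [754.  55.] [70. 56.] 0.2 [[719.0, 83.0], [719.0, 27.0], [789.0, 28.0], [789.0, 83.0]]
cylinder 0.87 [184.4, 168.0] [653. 465.] [148.  62.] 47.2 [[580.0, 432.0], [626.0, 389.0], [726.0, 498.0], [681.0, 541.0]]
cylinder 0.44 [277.1, 187.9] [579. 105.] [94. 95.] 79.4 [[523.0, 68.0], [617.0, 51.0], [634.0, 143.0], [541.0, 160.0]]
```

Measured sizes match: block 138×120, small block 91×88, platform 460×325. The platform yaw is about -0.077 and the block about -0.146, with the line about 90 mm behind the edge. The plan is to push with both open fingertips on the rear face, aligned with the platform. First I raise the hand and turn the tool to the platform's yaw.

Emit:
step_arm(
  plan=[
    [[0, 0, -0.7, 0, 0, -0.7], [0, 0, -1.4, 0, 0, -1.4], [0, 0, -2, 0, 0, -2], [0, 0, -2, 0, 0, -2]],
  ],
  grip=1,
)

```text
time_s: 1.43
ee_pos: [0.1554, 0.5287, 0.2453]
eef_rot: [3.137, 0.001, 3.069]
force: [-0.3, -0.4, 0.2]
grip_width: 0.094
grip_force: 0.0
```

Emit:
step_arm(
  plan=[
    [[-0.7, -0.8, 0, 0, 0, 0], [-1.4, -1.6, 0, 0, 0, 0], [-2.1, -2.4, 0, 0, 0, 0], [-2.8, -3.3, 0, 0, 0, 0], [-3.5, -4.1, 0, 0, 0, 0], [-4.2, -4.9, 0, 0, 0, 0], [-4.9, -5.7, 0, 0, 0, 0], [-5.6, -6.6, 0, 0, 0, 0]],
  ],
)

```text
time_s: 2.1
ee_pos: [0.3079, 0.3161, 0.241]
eef_rot: [-3.141, -0.0, 3.064]
force: [0.9, 0.2, 0.1]
grip_width: 0.094
grip_force: 0.0
```

Emit:
step_arm(
  plan=[
    [[-0.7, -0.8, 0, 0, 0, 0], [-1.4, -1.6, 0, 0, 0, 0], [-2.1, -2.4, 0, 0, 0, 0], [-2.8, -3.3, 0, 0, 0, 0], [-3.5, -4.1, 0, 0, 0, 0], [-4.2, -4.9, 0, 0, 0, 0], [-4.9, -5.7, 0, 0, 0, 0], [-5.6, -6.6, 0, 0, 0, 0]],
  ],
)

```text
time_s: 2.77
ee_pos: [0.4604, 0.1059, 0.241]
eef_rot: [-3.142, -0.001, 3.064]
force: [1.1, 0.1, 0.2]
grip_width: 0.0938
grip_force: 0.0
```

Emit:
step_arm(
  plan=[
    [[-0.6, -0.9, 0, 0, 0, 0], [-1.3, -1.8, 0, 0, 0, 0], [-2.0, -2.7, 0, 0, 0, 0], [-2.7, -3.6, 0, 0, 0, 0], [-3.4, -4.5, 0, 0, 0, 0], [-4.1, -5.4, 0, 0, 0, 0], [-4.7, -6.7, 0, 0, 0, 0], [-4.7, -6.7, 0, 0, 0, 0]],
  ],
)

```text
time_s: 3.43
ee_pos: [0.586, -0.1092, 0.2395]
eef_rot: [-3.141, -0.002, 3.06]
force: [-0.2, -0.2, -0.6]
grip_width: 0.0939
grip_force: 0.0
```

```bash
python3 - <<'E'
from h import *
o=ctrl.get_obs();print(o['ee_pos'],o['eef_rot'],o['time_s'],np.abs(o['joint_vel']).max(),o['force'])
im=ctrl.camera('wrist');cv2.imwrite('pics/w1.png',im[:,:,::-1]);C=cam('wrist',o);print(C[3],C[2][:,2])
for q in ['block','platform','small_block']:
    for d in ctrl.masks_of(q,'wrist')[:2]:
        r,b=rect(d['pixels'],.05 if q=='platform' else .056,C);print(q,d['confidence'],d['at'],np.round(r[1]),np.round(b,1).tolist())
for q in ['block_line','platform_edge']:
    for d in ctrl.place_of(q,'wrist')[:2]:print(q,d['confidence'],d['at'],toworld(d['at'],.056 if q=='block_line' else .05,C))
E
```

```text
[ 0.58598358 -0.10916735  0.23952976] [-3.14095519e+00 -2.12644874e-03  3.05994930e+00] 3.4333 0.0645020973744359 [-0.15996324 -0.23680111 -0.59989411]
[ 0.51630762 -0.10492038  0.44348137] [ 0.23692393 -0.02125716 -0.97129562]
block 0.98 [228.3, 9.3] [95. 40.] [[356.29998779296875, -252.89999389648438], [396.3999938964844, -257.1000061035156], [406.3999938964844, -162.6999969482422], [366.29998779296875, -158.39999389648438]]
block 0.71 [7.2, 83.0] [35. 72.] [[381.5, -502.29998779296875], [450.8999938964844, -522.4000244140625], [460.5, -489.0], [391.1000061035156, -468.8999938964844]]
platform 0.71 [393.9, 167.8] [461. 311.] [[429.79998779296875, -222.39999389648438], [739.7999877929688, -246.5], [775.5, 213.5], [465.5, 237.5]]
small_block 0.65 [328.1, 270.7] [55. 48.] [[696.5, -121.69999694824219], [744.0, -125.69999694824219], [748.5999755859375, -70.5999984741211], [701.0999755859375, -66.5999984741211]]
small_block 0.62 [473.3, 156.8] [94. 93.] [[520.5, 66.19999694824219], [610.7999877929688, 45.29999923706055], [632.0, 136.89999389648438], [541.7000122070312, 157.8000030517578]]
block_line 0.98 [315.5, 137.8] [[ 0.53308747 -0.10359408]]
platform_edge 0.76 [402.2, 63.9] [[0.4510489 0.0115919]]
```

View pics/w1.png

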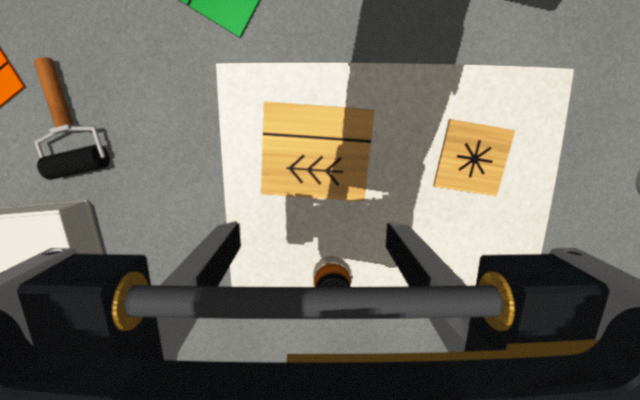

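Wrist view: the near edge runs from (217,63) to (573,69), the block line is at (316,138), and the jar at (332,272) is about 85 mm behind the block. The wrist readings agree with the top view. Next I move behind the block and descend to just above the platform.

Emit:
step_arm(
  plan=[
    [[-0.9, 0, 0, 0, 0, 0], [-1.7, 0, 0, 0, 0, 0], [-1.7, 0, 0.9, 0, 0, 0], [-1.7, 0, 1.8, 0, 0, 0], [-1.7, 0, 2.8, 0, 0, 0], [-1.7, 0, 3.8, 0, 0, 0], [-1.7, 0, 4.8, 0, 0, 0], [-1.7, 0, 5.6, 0, 0, 0]],
  ],
)

```text
time_s: 4.4
ee_pos: [0.6353, -0.1065, 0.0717]
eef_rot: [3.141, -0.001, 3.066]
force: [0.1, -0.8, 0.6]
grip_width: 0.094
grip_force: 0.0
```

Emit:
step_arm(
  plan=[
    [[0, 0, 0, 0, 0, 0], [0, 0, 0, 0, 0, 0], [0, 0, 0, 0, 0, 0]],
  ],
)

```text
time_s: 4.65
ee_pos: [0.6368, -0.1075, 0.0758]
eef_rot: [-3.141, 0.003, 3.066]
force: [-0.5, 0.4, 0.6]
grip_width: 0.0941
grip_force: 0.0
```

```bash
python3 - <<'E'
from h import *
for i in range(3):
    o=ctrl.get_obs();im=ctrl.camera('wrist');print(o['ee_pos'],o['eef_rot'],o['force'])
cv2.imwrite('pics/w2.png',im[:,:,::-1]);C=cam('wrist',o)
# block rear corners and finger pad outline projected
def P(*x):return topix([x],C)[0].round()
print(P(.612,-.1155,.056),P(*o['ee_pos']))
E
```

```text
[ 0.63683431 -0.10749336  0.07584813] [-3.14119198e+00  2.56736388e-03  3.06588630e+00] [-0.54245328  0.36761975  0.59850528]
[ 0.63701107 -0.10768482  0.07612137] [-3.14108642  0.00331363  3.06571783] [-0.99709899 -0.08508057 -0.26271266]
[ 0.63695948 -0.10779649  0.0759866 ] [-3.14108332  0.00327122  3.06554518] [-0.17985569  0.62367544  0.1025815 ]
[303. 185.] [315. 224.]
```

View pics/w2.png

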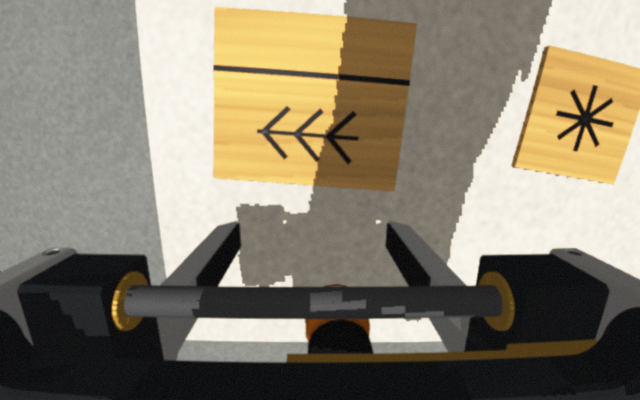

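Wrist view: the rear face runs from (213,177) to (395,190), with the fingertips at (240,224) and (387,224) behind it and clear of the jar. I shift 5 mm to the right and lower in two steps, watching the force.

Emit:
step_arm(
  plan=[
    [[0, -0.17, 0.3, 0, 0, 0], [0, -0.17, 0.6, 0, 0, 0], [0, -0.17, 0.6, 0, 0, 0], [0, -0.17, 0.6, 0, 0, 0]],
  ],
)

```text
time_s: 5.13
ee_pos: [0.6351, -0.113, 0.0547]
eef_rot: [3.141, -0.002, 3.065]
force: [-0.1, -0.3, 0.7]
grip_width: 0.0944
grip_force: 0.0
```

```bash
python3 -c "
from h import *
for i in range(3):
    ctrl.camera('wrist');o=ctrl.get_obs();print(o['ee_pos'],o['force'])"
```

```text
[ 0.63541754 -0.11299067  0.05526552] [-0.73571818 -0.50748756 -0.21278093]
[ 0.63564228 -0.11299038  0.05568553] [ 0.10177523  0.16859234 -0.06672172]
[ 0.63571502 -0.11294919  0.05586826] [-0.19788548 -0.03491929 -0.15869879]
```

Emit:
step_arm(
  plan=[
    [[0, 0, 0.1, 0, 0, 0], [0, 0, 0.1, 0, 0, 0], [0.1, 0, 0.1, 0, 0, 0], [0.2, 0, 0.1, 0, 0, 0], [0.3, 0, 0.1, 0, 0, 0], [0.4, 0, 0.1, 0, 0, 0], [0.5, 0, 0.1, 0, 0, 0], [0.6, 0, 0.1, 0, 0, 0]],
  ],
)

```text
time_s: 5.95
ee_pos: [0.6173, -0.1116, 0.0528]
eef_rot: [-3.142, 0.0, 3.065]
force: [-0.4, -0.8, -0.1]
grip_width: 0.0942
grip_force: 0.0
```

Emit:
step_arm(
  plan=[
    [[0.1, 0, 0, 0, 0, 0], [0.2, 0, 0, 0, 0, 0], [0.3, 0, 0, 0, 0, 0], [0.4, 0, 0, 0, 0, 0], [0.5, 0, 0, 0, 0, 0], [0.6, 0, 0, 0, 0, 0], [0.6, 0, 0, 0, 0, 0]],
  ],
)

```text
time_s: 6.53
ee_pos: [0.5993, -0.1102, 0.0527]
eef_rot: [-3.142, -0.0, 3.065]
force: [0.5, -0.7, -0.1]
grip_width: 0.094
grip_force: 0.0
```

```bash
python3 - <<'E'
from h import *
for i in range(2):
    o=ctrl.get_obs();im=ctrl.camera('wrist');print(o['ee_pos'],o['eef_rot'],o['force'])
cv2.imwrite('pics/w3.png',im[:,:,::-1])
E
```

```text
[ 0.5992537  -0.11016263  0.05270397] [-3.14158301e+00 -1.16831256e-04  3.06519781e+00] [ 0.52924042 -0.74029804 -0.14820678]
[ 0.59953623 -0.11019863  0.05274706] [3.14158470e+00 6.14715638e-05 3.06514829e+00] [ 0.06863294 -0.01905746  0.65627891]
```

View pics/w3.png

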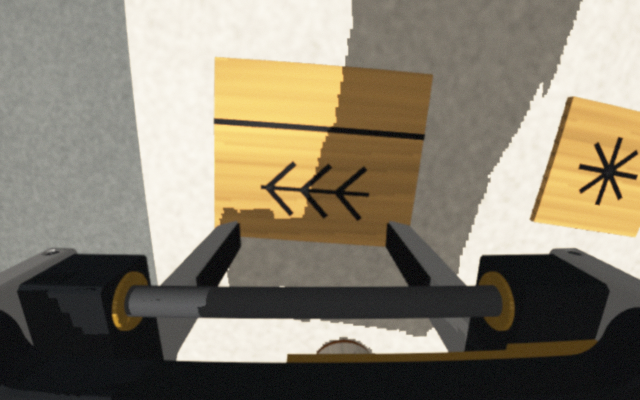

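```bash
python3 - <<'E'
from h import *
o=ctrl.get_obs();ctrl.camera('wrist');C=cam('wrist',o);p=o['ee_pos']
print(p,C[3])
print('line',toworld([[215,121],[424,137]],.056,C),'front',toworld([[215,57],[432,73]],.056,C),'rear',toworld([[245,237],[388,247]],.056,C))
print(topix([[p[0]-.008*.997,p[1]+s*.055+.0006,p[2]+dz] for s in(-1,1) for dz in (0,.02)],C),topix([p],C))
a=cv2.imread('pics/w3.png');cv2.imwrite('pics/w3c.png',cv2.resize(a[190:270,200:440],(780,260),interpolation=cv2.INTER_CUBIC))
E
```

```text
[ 0.59969444 -0.11022118  0.05274083] [ 0.529521   -0.10642245  0.25653464]
line [[ 0.5224138  -0.1709833 ]
 [ 0.54343108 -0.0331474 ]] front [[ 0.48303932 -0.16530307]
 [ 0.50312808 -0.02797271]] rear [[ 0.60492271 -0.16171851]
 [ 0.62067064 -0.0586627 ]]
[[239.60493764 218.54980703]
 [232.33290223 227.97265842]
 [391.9664928  207.33643188]
 [399.83607723 215.74326534]] [[315.41876183 223.60134085]]
```

View pics/w3c.png

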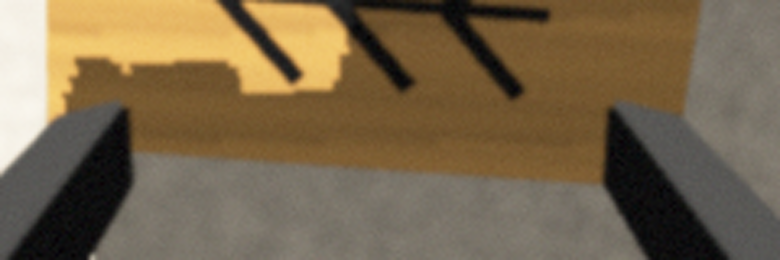

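The block has not moved: its line still reads x=0.533, and the fingertips slid just over its top without any force. So the real tip height is a few mm above the reading. I back off behind the block and find the platform by touch.

Emit:
step_arm(
  plan=[
    [[0, 0, -0.2, 0, 0, 0], [-0.4, 0, -0.2, 0, 0, 0], [-0.9, 0, -0.2, 0, 0, 0], [-1.3, 0, -0.2, 0, 0, 0], [-1.3, 0, 0, 0, 0, 0], [-1.3, 0, 0, 0, 0, 0], [-1.3, 0, 0, 0, 0, 0], [-1.3, 0, 0, 0, 0, 0]],
  ],
)

```text
time_s: 7.35
ee_pos: [0.638, -0.1131, 0.0526]
eef_rot: [3.142, -0.0, 3.065]
force: [-0.2, 0.8, 0.3]
grip_width: 0.0938
grip_force: 0.0
```

Emit:
step_arm(
  plan=[
    [[0, 0, 0.03, 0, 0, 0], [0, 0, 0.05, 0, 0, 0], [0, 0, 0.05, 0, 0, 0], [0, 0, 0.05, 0, 0, 0]],
  ],
)

```text
time_s: 7.68
ee_pos: [0.6385, -0.1132, 0.0512]
eef_rot: [-3.142, 0.0, 3.065]
force: [0.8, 0.2, -0.1]
grip_width: 0.0941
grip_force: 0.0
```

Emit:
step_arm(
  plan=[
    [[0, 0, 0.03, 0, 0, 0], [0, 0, 0.05, 0, 0, 0], [0, 0, 0.05, 0, 0, 0], [0, 0, 0.05, 0, 0, 0]],
  ],
)

```text
time_s: 8.02
ee_pos: [0.6385, -0.1132, 0.0496]
eef_rot: [3.142, -0.0, 3.065]
force: [-0.5, 0.6, -0.2]
grip_width: 0.0939
grip_force: 0.0
```

Emit:
step_arm(
  plan=[
    [[0, 0, 0.03, 0, 0, 0], [0, 0, 0.05, 0, 0, 0], [0, 0, 0.05, 0, 0, 0], [0, 0, 0.05, 0, 0, 0]],
  ],
)

```text
time_s: 8.35
ee_pos: [0.6385, -0.1132, 0.0481]
eef_rot: [3.142, -0.0, 3.065]
force: [0.5, 0.4, -0.8]
grip_width: 0.0939
grip_force: 0.0
```

Emit:
step_arm(
  plan=[
    [[0, 0, 0.02, 0, 0, 0], [0, 0, 0.03, 0, 0, 0], [0, 0, 0.03, 0, 0, 0], [0, 0, 0.03, 0, 0, 0]],
  ],
)

```text
time_s: 8.68
ee_pos: [0.6386, -0.1132, 0.0472]
eef_rot: [-3.142, 0.0, 3.065]
force: [-0.4, 0.5, -0.3]
grip_width: 0.094
grip_force: 0.0
```

Emit:
step_arm(
  plan=[
    [[0, 0, 0.02, 0, 0, 0], [0, 0, 0.03, 0, 0, 0], [0, 0, 0.03, 0, 0, 0], [0, 0, 0.03, 0, 0, 0]],
  ],
)

```text
time_s: 9.02
ee_pos: [0.6386, -0.1132, 0.0464]
eef_rot: [-3.142, 0.0, 3.065]
force: [-0.2, -0.4, -0.9]
grip_width: 0.0936
grip_force: 0.0
```

Emit:
step_arm(
  plan=[
    [[0, 0, 0.02, 0, 0, 0], [0, 0, 0.04, 0, 0, 0], [0, 0, 0.04, 0, 0, 0], [0, 0, 0.04, 0, 0, 0]],
  ],
)

```text
time_s: 9.35
ee_pos: [0.6386, -0.1132, 0.0451]
eef_rot: [3.142, -0.0, 3.065]
force: [0.2, -0.4, -0.6]
grip_width: 0.0941
grip_force: 0.0
```

Emit:
step_arm(
  plan=[
    [[0, 0, 0.02, 0, 0, 0], [0, 0, 0.03, 0, 0, 0], [0, 0, 0.03, 0, 0, 0], [0, 0, 0.03, 0, 0, 0]],
  ],
)

```text
time_s: 9.68
ee_pos: [0.6386, -0.1132, 0.0442]
eef_rot: [-3.142, -0.0, 3.065]
force: [-0.9, -0.2, 0.0]
grip_width: 0.0942
grip_force: 0.0
```

```bash
python3 - <<'E'
from h import *
o=ctrl.get_obs();im=ctrl.camera('wrist')[:,:,::-1];print(o['ee_pos'],o['force'],o['tau'].round(2) if hasattr(o['tau'],'round') else o['tau'])
cv2.imwrite('pics/w4c.png',cv2.resize(im[160:310,150:450],(800,400),interpolation=cv2.INTER_CUBIC))
E
```

```text
[ 0.63856077 -0.11317388  0.04420843] [-0.85692068 -0.24528288  0.00884067] [-0.000e+00 -6.903e+01 -3.253e+01 -2.000e-02  7.000e-02 -0.000e+00]
```

View pics/w4c.png

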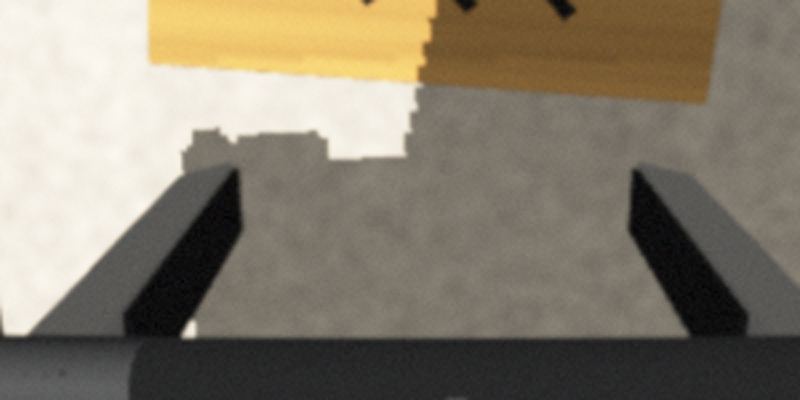

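There is still a clear gap to the block and no contact. I keep feeling downwards.

Emit:
step_arm(
  plan=[
    [[0, 0, 0.02, 0, 0, 0], [0, 0, 0.04, 0, 0, 0], [0, 0, 0.04, 0, 0, 0]],
  ],
)

```text
time_s: 9.98
ee_pos: [0.6385, -0.1132, 0.0429]
eef_rot: [3.142, -0.0, 3.065]
force: [0.6, -0.5, -1.0]
grip_width: 0.0941
grip_force: 0.0
```

Emit:
step_arm(
  plan=[
    [[0, 0, 0.02, 0, 0, 0], [0, 0, 0.04, 0, 0, 0], [0, 0, 0.04, 0, 0, 0]],
  ],
)

```text
time_s: 10.23
ee_pos: [0.6385, -0.1132, 0.0417]
eef_rot: [3.142, -0.0, 3.065]
force: [-1.1, 0.2, 0.2]
grip_width: 0.094
grip_force: 0.0
```

Emit:
step_arm(
  plan=[
    [[0, 0, 0.02, 0, 0, 0], [0, 0, 0.04, 0, 0, 0], [0, 0, 0.04, 0, 0, 0]],
  ],
)

```text
time_s: 10.48
ee_pos: [0.6385, -0.1132, 0.0405]
eef_rot: [3.142, -0.0, 3.065]
force: [-0.3, 0.7, -0.5]
grip_width: 0.0938
grip_force: 0.0
```

The tips probably retract on the linkage when fully open. I keep feeling downwards.

Emit:
step_arm(
  plan=[
    [[0, 0, 0.02, 0, 0, 0], [0, 0, 0.04, 0, 0, 0], [0, 0, 0.04, 0, 0, 0]],
  ],
)

```text
time_s: 10.73
ee_pos: [0.6385, -0.1131, 0.0393]
eef_rot: [3.142, -0.0, 3.065]
force: [0.1, -1.3, 0.0]
grip_width: 0.0941
grip_force: 0.0
```

Emit:
step_arm(
  plan=[
    [[0, 0, 0.02, 0, 0, 0], [0, 0, 0.04, 0, 0, 0], [0, 0, 0.04, 0, 0, 0]],
  ],
)

```text
time_s: 10.98
ee_pos: [0.6385, -0.1132, 0.0381]
eef_rot: [3.142, -0.0, 3.065]
force: [0.3, 0.3, -0.0]
grip_width: 0.0937
grip_force: 0.0
```

```bash
python3 - <<'E'
from h import *
o=ctrl.get_obs();im=ctrl.camera('side')[:,:,::-1];print(o['ee_pos'],o['force'],o['time_s']);C=cam('side')
print(topix([o['ee_pos'],[.638,-.053,.05],[.638,-.173,.05]],C))
cv2.imwrite('pics/s2c.png',cv2.resize(im[130:250,260:420],(800,600),interpolation=cv2.INTER_CUBIC))
E
```

```text
[ 0.63852211 -0.11315667  0.0380895 ] [ 0.2759409   0.25415228 -0.03418171] 10.9833
[[351.69823647 213.86529532]
 [342.29189993 203.72178912]
 [361.55423317 219.32445737]]
```

View pics/s2c.png

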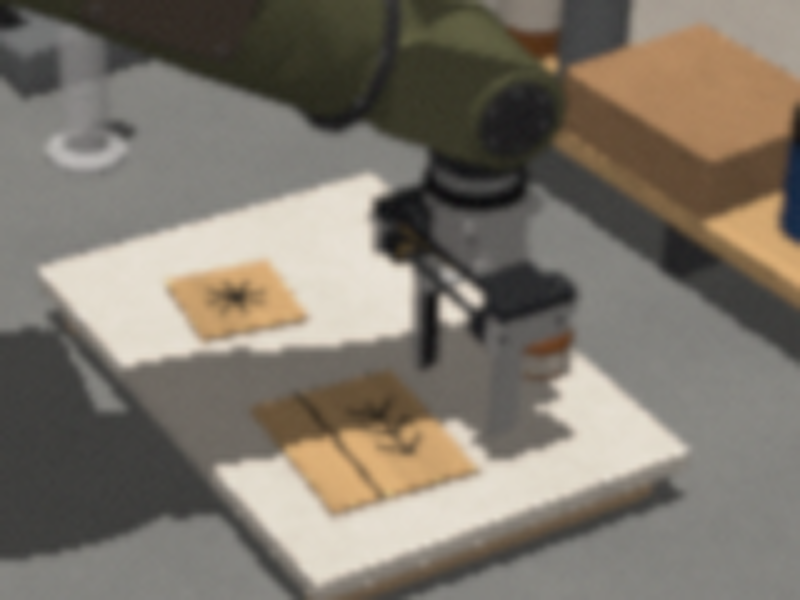

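Side view: the fingertips at (346,204) and (361,220) look almost down on the platform behind the block. I continue until touch.

Emit:
step_arm(
  plan=[
    [[0, 0, 0.02, 0, 0, 0], [0, 0, 0.04, 0, 0, 0], [0, 0, 0.04, 0, 0, 0]],
  ],
)

```text
time_s: 11.28
ee_pos: [0.6385, -0.1131, 0.0369]
eef_rot: [3.142, -0.0, 3.065]
force: [0.3, 0.4, -0.1]
grip_width: 0.0937
grip_force: 0.0
```

Emit:
step_arm(
  plan=[
    [[0, 0, 0.02, 0, 0, 0], [0, 0, 0.04, 0, 0, 0], [0, 0, 0.04, 0, 0, 0]],
  ],
)

```text
time_s: 11.53
ee_pos: [0.6385, -0.1131, 0.0357]
eef_rot: [3.142, -0.0, 3.065]
force: [0.7, 0.2, 0.6]
grip_width: 0.0933
grip_force: 0.0
```

Emit:
step_arm(
  plan=[
    [[0, 0, 0.02, 0, 0, 0], [0, 0, 0.04, 0, 0, 0], [0, 0, 0.04, 0, 0, 0]],
  ],
)

```text
time_s: 11.78
ee_pos: [0.6385, -0.1132, 0.0345]
eef_rot: [-3.142, -0.0, 3.065]
force: [0.7, 0.2, -1.0]
grip_width: 0.0941
grip_force: 0.0
```

Emit:
step_arm(
  plan=[
    [[0, 0, 0.02, 0, 0, 0], [0, 0, 0.04, 0, 0, 0], [0, 0, 0.04, 0, 0, 0]],
  ],
)

```text
time_s: 12.03
ee_pos: [0.6385, -0.1131, 0.0333]
eef_rot: [3.142, -0.0, 3.065]
force: [-0.1, 0.3, -0.1]
grip_width: 0.0945
grip_force: 0.0
```

Emit:
step_arm(
  plan=[
    [[0, 0, 0.02, 0, 0, 0], [0, 0, 0.04, 0, 0, 0], [0, 0, 0.04, 0, 0, 0]],
  ],
)

```text
time_s: 12.28
ee_pos: [0.6385, -0.1132, 0.0321]
eef_rot: [3.142, -0.0, 3.065]
force: [0.1, 0.0, -0.1]
grip_width: 0.0942
grip_force: 0.0
```

Emit:
step_arm(
  plan=[
    [[0, 0, 0.02, 0, 0, 0], [0, 0, 0.04, 0, 0, 0], [0, 0, 0.04, 0, 0, 0]],
  ],
)

```text
time_s: 12.53
ee_pos: [0.6385, -0.1132, 0.0309]
eef_rot: [-3.142, -0.0, 3.065]
force: [-0.0, 0.1, -0.2]
grip_width: 0.0941
grip_force: 0.0
```

```bash
python3 - <<'E'
from h import *
m=ctrl.camera_model('wrist');T=np.array(m['tool_from_camera']);K=np.array(m['intrinsics']);print(T.round(4).tolist(),K[0])
u=cv2.undistortPoints(np.array([[[239.25,222.]],[[387,223.]]]),K,np.array([m['k1'],0,0,0,0.])).reshape(-1,2)
d=np.c_[u,[1,1]]@T[:3,:3].T
s=.094/np.linalg.norm(d[0]-d[1]);print('depth',s,'tool',T[:3,3]+d*s)
u=cv2.undistortPoints(np.array([[[240.5,246.]],[[386.3,246.]]]),K,np.array([m['k1'],0,0,0,0.])).reshape(-1,2)
d=np.c_[u,[1,1]]@T[:3,:3].T
s=.094/np.linalg.norm(d[0]-d[1]);print('far corner',s,T[:3,3]+d*s)
E
```

```text
[[-0.0006, -0.9708, -0.2399, 0.0702], [1.0, -0.0003, -0.0012, -0.0016], [0.0011, -0.2399, 0.9708, -0.2038], [0.0, 0.0, 0.0, 1.0]] [296.61866318   0.         312.86520736]
depth 0.18802078243308631 tool [[ 0.00969392 -0.04864644 -0.02514712]
 [ 0.00901619  0.0453511  -0.02519396]]
far corner 0.1903548888381937 [[-0.00609369 -0.04847581 -0.02664443]
 [-0.0061555   0.04552411 -0.02653903]]
```

Solving from the known 94 mm opening, the open tips sit about 25 mm behind the reported TCP, with pads 16 mm wide as specified. Contact should come near TCP z≈0.025, so I continue.

Emit:
step_arm(
  plan=[
    [[0, 0, 0.04, 0, 0, 0], [0, 0, 0.08, 0, 0, 0], [0, 0, 0.08, 0, 0, 0]],
  ],
)

```text
time_s: 12.78
ee_pos: [0.6384, -0.1131, 0.0283]
eef_rot: [3.142, -0.0, 3.065]
force: [-0.3, 0.1, -0.1]
grip_width: 0.094
grip_force: 0.0
```

Emit:
step_arm(
  plan=[
    [[0, 0, 0.02, 0, 0, 0], [0, 0, 0.04, 0, 0, 0], [0, 0, 0.04, 0, 0, 0]],
  ],
)

```text
time_s: 13.03
ee_pos: [0.6385, -0.1132, 0.0273]
eef_rot: [-3.142, -0.0, 3.065]
force: [-0.3, -0.0, -0.5]
grip_width: 0.0941
grip_force: 0.0
```

Emit:
step_arm(
  plan=[
    [[0, 0, 0.02, 0, 0, 0], [0, 0, 0.04, 0, 0, 0], [0, 0, 0.04, 0, 0, 0]],
  ],
)

```text
time_s: 13.28
ee_pos: [0.6386, -0.1132, 0.0265]
eef_rot: [-3.142, 0.0, 3.065]
force: [-1.0, -0.3, 3.2]
grip_width: 0.0941
grip_force: 1.5
```

Emit:
step_arm(
  plan=[
    [[0, 0, 0.02, 0, 0, 0], [0, 0, 0.04, 0, 0, 0], [0, 0, 0.04, 0, 0, 0]],
  ],
)

```text
time_s: 13.53
ee_pos: [0.6387, -0.1132, 0.0265]
eef_rot: [-3.141, 0.001, 3.065]
force: [-6.9, 1.0, 13.5]
grip_width: 0.0938
grip_force: 6.8
```

Touch found at z=0.0266. I raise about 2 mm clear and start the push.

Emit:
step_arm(
  plan=[
    [[0, 0, -0.12, 0, 0, 0], [0, 0, -0.12, 0, 0, 0], [0.15, 0, -0.12, 0, 0, 0], [0.3, 0, -0.12, 0, 0, 0], [0.45, 0, -0.12, 0, 0, 0], [0.6, 0, -0.12, 0, 0, 0], [0.75, 0, -0.12, 0, 0, 0], [0.9, 0, -0.12, 0, 0, 0]],
  ],
)

```text
time_s: 14.2
ee_pos: [0.6111, -0.1111, 0.0286]
eef_rot: [-3.142, 0.0, 3.065]
force: [0.4, -0.6, -0.7]
grip_width: 0.0936
grip_force: 0.2
```

Emit:
step_arm(
  plan=[
    [[0.15, 0, 0, 0, 0, 0], [0.3, 0, 0, 0, 0, 0], [0.45, 0, 0, 0, 0, 0], [0.6, 0, 0, 0, 0, 0], [0.75, 0, 0, 0, 0, 0], [0.75, 0, 0, 0, 0, 0]],
  ],
)

```text
time_s: 14.7
ee_pos: [0.5885, -0.1093, 0.0287]
eef_rot: [-3.142, -0.0, 3.065]
force: [0.1, 0.3, -0.2]
grip_width: 0.0939
grip_force: 0.0
```

```bash
python3 - <<'E'
from h import *
o=ctrl.get_obs();im=ctrl.camera('wrist')[:,:,::-1];print(o['ee_pos'],o['force'],o['time_s']);C=cam('wrist',o)
cv2.imwrite('pics/w5.png',im)
for d in ctrl.place_of('block_line','wrist')[:2]:print(d['confidence'],d['at'],toworld(d['at'],.056,C))
E
```

```text
[ 0.58850232 -0.10934881  0.02866786] [ 0.11110151  0.32234523 -0.19647918] 14.7
0.68 [309.4, 86.8] [[ 0.49773954 -0.10613108]]
```

View pics/w5.png

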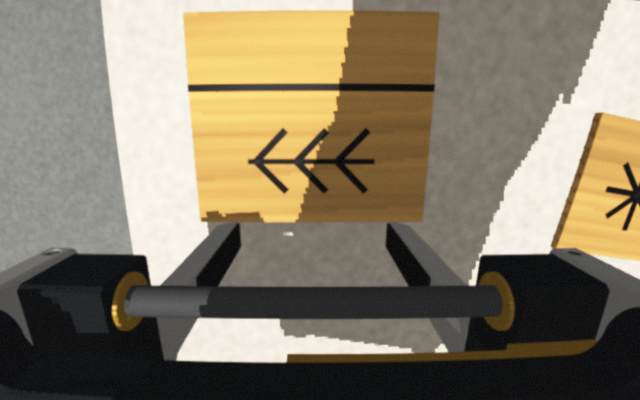

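The push works: the block is square to the fingertips, the line at row 87 is level, and the rear face is at row 221 touching the tips. About 59 mm remains. I push 45 mm more, then measure against the edge.

Emit:
step_arm(
  plan=[
    [[0.15, 0, 0, 0, 0, 0], [0.3, 0, 0, 0, 0, 0], [0.45, 0, 0, 0, 0, 0], [0.6, 0, 0, 0, 0, 0], [0.75, 0, 0, 0, 0, 0], [0.9, 0, 0, 0, 0, 0], [1.05, 0, 0, 0, 0, 0], [1.2, 0, 0, 0, 0, 0]],
  ],
)

```text
time_s: 15.47
ee_pos: [0.5529, -0.1066, 0.0287]
eef_rot: [-3.142, 0.0, 3.065]
force: [0.8, -0.2, 0.8]
grip_width: 0.0938
grip_force: 0.4
```

Emit:
step_arm(
  plan=[
    [[0.1, 0, 0, 0, 0, 0], [0.2, 0, 0, 0, 0, 0], [0.3, 0, 0, 0, 0, 0], [0.3, 0, 0, 0, 0, 0]],
  ],
)

```text
time_s: 15.8
ee_pos: [0.5439, -0.1059, 0.0286]
eef_rot: [3.142, -0.0, 3.065]
force: [-0.0, -0.9, -0.1]
grip_width: 0.0938
grip_force: 0.0
```

```bash
cat > meas.py <<'E'
from h import *
# sub-pixel edges from the wrist picture: dark line on the block, platform near edge beside the block
def column_edges(g,cols,r0,r1,kind):
    pts=[]
    for c in cols:
        p=cv2.GaussianBlur(g[:,c-2:c+3].mean(1).astype(np.float32).reshape(-1,1),(1,5),0).ravel()
        a,b=r0(c),r1(c)
        if kind=='line':
            seg=p[a:b];w=np.clip(np.median(seg)-seg-15,0,None)
            if w.sum()>30:pts.append((c,a+(w*np.arange(b-a)).sum()/w.sum()))
        else:
            d=np.diff(p[a:b]);i=int(np.argmax(d))
            if 0<i<len(d)-1 and d[i]>4:
                e=.5*(d[i-1]-d[i+1])/(d[i-1]-2*d[i]+d[i+1]);pts.append((c,a+i+.5+e))
    return np.array(pts)
def fit(pts):
    for _ in range(4):
        k=np.polyfit(pts[:,0],pts[:,1],1);r=pts[:,1]-np.polyval(k,pts[:,0])
        pts=pts[abs(r)<max(1.,2*np.median(abs(r)))]
    return k,pts
def report(im,C,cols_line,cols_edge,lr,er):
    g=cv2.cvtColor(im,cv2.COLOR_BGR2GRAY)
    kl,pl=fit(column_edges(g,cols_line,lambda c:lr[0],lambda c:lr[1],'line'))
    ke,pe=fit(column_edges(g,cols_edge,lambda c:er[0],lambda c:er[1],'edge'))
    f=lambda k,c,z:toworld([[x,np.polyval(k,x)] for x in c],z,C)
    L=f(kl,[cols_line[0],cols_line[-1]],.056);E=f(ke,[cols_edge[0],cols_edge[-1]],.05)
    u=(E[1]-E[0])/np.linalg.norm(E[1]-E[0]);u*=np.sign(u[1]);n=np.array([u[1],-u[0]])
    v=(L[1]-L[0]);v*=np.sign(v[1])
    print(len(pl),len(pe),'line',kl,'edge',ke,'offsets mm',((L-E[0])@n*1000).round(2),'angle',np.cross(u,v/np.linalg.norm(v)).round(4),'edge yaw',np.arctan2(-u[0],u[1]),'L',L.round(4).tolist(),'E',E.round(4).tolist())
E
python3 - <<'E'
from h import *
o=ctrl.get_obs();im=ctrl.camera('wrist')[:,:,::-1];C=cam('wrist',o);cv2.imwrite('pics/w6.png',im);print(o['ee_pos'],o['force'],o['time_s'])
for q in('block_line','platform_edge'):
  for d in ctrl.place_of(q,'wrist')[:2]:print(q,d['confidence'],d['at'],toworld(d['at'],.056 if 'b'==q[0] else .05,C))
print(topix([[.4476-.003,-.12,.05],[.4476-.003,-.03,.05]],C))
E
```

```text
[ 0.54386704 -0.10591091  0.02862784] [-0.04401297 -0.86336999 -0.09850452] 15.8
block_line 0.56 [311.1, 87.5] [[ 0.45356007 -0.10176631]]
platform_edge 0.76 [495.7, 70.6] [[0.45042553 0.00757615]]
[[278.65019109  75.2772163 ]
 [433.2356457   63.73593062]]
```

```bash
python3 - <<'E'
from meas import *
o=ctrl.get_obs();im=cv2.imread('pics/w6.png');C=cam('wrist',o)
g=cv2.cvtColor(im,cv2.COLOR_BGR2GRAY)
for c in (130,150,170,450,480,510):print(c,g[55:95:2,c].tolist())
for ce in (list(range(125,178,3)),list(range(450,540,3)),list(range(125,178,3))+list(range(450,540,3))):
    report(im,C,list(range(200,425,3)),ce,(75,100),(45,95))
E
```

```text
130 [153, 148, 151, 148, 148, 150, 167, 236, 243, 241, 241, 240, 241, 243, 242, 240, 239, 238, 240, 240]
150 [147, 147, 153, 148, 152, 153, 176, 236, 239, 241, 243, 243, 243, 242, 240, 240, 241, 243, 243, 242]
170 [153, 157, 152, 147, 147, 152, 205, 243, 242, 244, 244, 244, 245, 243, 242, 242, 243, 242, 242, 242]
450 [62, 66, 66, 66, 66, 66, 67, 102, 114, 119, 123, 121, 120, 119, 118, 118, 119, 123, 124, 119]
480 [61, 67, 65, 69, 66, 65, 67, 82, 120, 116, 119, 117, 116, 119, 117, 125, 124, 123, 123, 120]
510 [65, 67, 67, 70, 67, 72, 69, 70, 108, 119, 122, 123, 126, 129, 126, 123, 126, 124, 127, 123]
75 18 line [-7.19306938e-04  8.73297809e+01] edge [-2.24247484e-02  7.06677166e+01] offsets mm [12.31 11.59] angle 0.0057 edge yaw -0.08237612088412935 L [[0.4485, -0.1649], [0.4582, -0.0389]] E [[0.4324, -0.2103], [0.435, -0.1794]]
75 30 line [-7.19306938e-04  8.73297809e+01] edge [3.49753618e-02 5.25871140e+01] offsets mm [11.97 11.5 ] angle 0.0038 edge yaw -0.08049437761413646 L [[0.4485, -0.1649], [0.4582, -0.0389]] E [[0.4482, -0.0201], [0.4525, 0.0333]]
75 42 line [-7.19306938e-04  8.73297809e+01] edge [7.48189127e-03 6.61428866e+01] offsets mm [12.8  12.23] angle 0.0045 edge yaw -0.08121983472078931 L [[0.4485, -0.1649], [0.4582, -0.0389]] E [[0.432, -0.2102], [0.4518, 0.0332]]
```

The line is parallel to the edge to 0.005 rad and about 12 mm short. I push 0.39 units more (11.7 mm), slowly.

Emit:
step_arm(
  plan=[
    [[0.1, 0, 0, 0, 0, 0], [0.2, 0, 0, 0, 0, 0], [0.28, 0, 0, 0, 0, 0], [0.34, 0, 0, 0, 0, 0], [0.39, 0, 0, 0, 0, 0], [0.39, 0, 0, 0, 0, 0], [0.39, 0, 0, 0, 0, 0]],
  ],
)

```text
time_s: 16.53
ee_pos: [0.5326, -0.1051, 0.0286]
eef_rot: [3.142, -0.0, 3.065]
force: [0.2, -0.3, -0.2]
grip_width: 0.0937
grip_force: 0.0
```

```bash
python3 - <<'E'
from meas import *
o=ctrl.get_obs();im=np.ascontiguousarray(ctrl.camera('wrist')[:,:,::-1]);C=cam('wrist',o);cv2.imwrite('pics/w7.png',im);print(o['ee_pos'],o['force'])
for ce in (list(range(125,178,3)),list(range(450,540,3))):
    report(im,C,list(range(200,425,3)),ce,(75,100),(55,115))
E
```

```text
[ 0.53256822 -0.10505598  0.02863962] [ 0.15922523 -0.28057231 -0.19050316]
75 18 line [-6.91019333e-04  8.69400912e+01] edge [-1.28239467e-02  8.93330814e+01] offsets mm [ 0.63 -0.66] angle 0.0103 edge yaw -0.0869708900131789 L [[0.4365, -0.1639], [0.4462, -0.038]] E [[0.4317, -0.2117], [0.4345, -0.1804]]
75 30 line [-6.91019333e-04  8.69400912e+01] edge [3.11860613e-02 7.43988745e+01] offsets mm [0.7  0.07] angle 0.005 edge yaw -0.08171357328291269 L [[0.4365, -0.1639], [0.4462, -0.038]] E [[0.4477, -0.0191], [0.4521, 0.035]]
```

The line is on the edge to within about 0.5 mm. I back off, rise clear, then verify.

Emit:
step_arm(
  plan=[
    [[-0.3, 0, 0, 0, 0, 0], [-0.7, 0, 0, 0, 0, 0], [-1, 0, -0.3, 0, 0, 0], [-1, 0, -1.3, 0, 0, 0], [-1, 0, -2.3, 0, 0, 0], [-1, 0, -3.3, 0, 0, 0], [-1, 0, -4.3, 0, 0, 0], [-1, 0, -4.3, 0, 0, 0]],
  ],
)

```text
time_s: 17.25
ee_pos: [0.5647, -0.1079, 0.1637]
eef_rot: [-3.14, 0.008, 3.065]
force: [1.0, 1.4, 0.4]
grip_width: 0.0938
grip_force: 0.0
```

Emit:
step_arm(
  plan=[
    [[0, 0, 0, 0, 0, 0], [0, 0, 0, 0, 0, 0], [0, 0, 0, 0, 0, 0]],
  ],
)

```text
time_s: 17.5
ee_pos: [0.562, -0.1072, 0.1562]
eef_rot: [3.141, -0.002, 3.065]
force: [-0.2, 1.5, -0.5]
grip_width: 0.0938
grip_force: 0.0
```

```bash
python3 - <<'E'
from meas import *
o=ctrl.get_obs();im=np.ascontiguousarray(ctrl.camera('wrist')[:,:,::-1]);C=cam('wrist',o);cv2.imwrite('pics/w8.png',im);print(o['ee_pos'],o['force'],o['time_s'])
p=topix([[.4362,-.155,.056],[.4458,-.045,.056],[.432,-.2117,.05],[.4345,-.18,.05],[.4477,-.02,.05],[.452,.035,.05]],C).round().astype(int);print(p.tolist())
r=(int(p[0,1])-12,int(p[0,1])+12)
for a,b in ((2,3),(4,5)):
    report(im,C,list(range(min(p[0,0],p[1,0]),max(p[0,0],p[1,0]),3)),list(range(min(p[a,0],p[b,0]),max(p[a,0],p[b,0]),3)),r,r)
E
```

```text
[ 0.56203456 -0.10721796  0.15620533] [-0.23274544  1.49521865 -0.50448929] 17.5
[[256, 70], [370, 71], [200, 72], [231, 71], [394, 72], [449, 73]]
38 11 line [-1.33184830e-03  7.13673814e+01] edge [-1.12267696e-03  7.15307120e+01] offsets mm [ 0.68 -0.88] angle 0.0145 edge yaw -0.09058490031671515 L [[0.4374, -0.1547], [0.4455, -0.0477]] E [[0.4315, -0.2113], [0.4343, -0.1814]]
38 19 line [-1.33184830e-03  7.13673814e+01] edge [2.38580760e-02 6.28183784e+01] offsets mm [1.   0.19] angle 0.0075 edge yaw -0.08358620862509213 L [[0.4374, -0.1547], [0.4455, -0.0477]] E [[0.4477, -0.0199], [0.4522, 0.0342]]
```

View pics/w8.png

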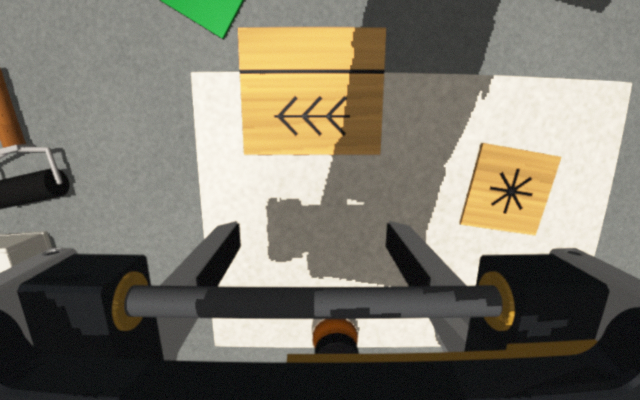

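Wrist view: the dark line, from (240,71) to (385,71), lies exactly over the near edge at row 71–73. The small block at (511,190) and the jar at (335,335) are undisturbed, and the hand is clear. Handing in.

```bash
python3 -c "
from station import ctrl
print(ctrl.hand_in())"
```

```text
the job is handed in; nothing more can be done
None
```

I pushed the block until its line lay within about 1 mm of the platform's near edge and about 0.01 rad of parallel. The hand was clear, I saw no bystander moved in the last view, and I handed the job in (no verdict came back).

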